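# Turn the air line down and bleed it

### The job

Without shifting the things that lie round it, turn the numbered sleeve of the bench air regulator down to 4 and let go of it. Then tug the bleed lever upward, before touching its catch, to learn whether it is caught; if it will not give, slide the catch back, away from the lever. Lift the bleed lever well up, past half a right angle, and finish still gripping it there so that the trapped air can vent, because it springs shut when it is let go.

Things in the scene. Friction and masses are not known exactly. Their poses are not given: they have to be found in the camera images.
- unit: Bench air unit, fixed on the table: a 130 x 310 mm dark steel plate carrying, from its left (+y) to its right (-y) end, a regulator with a round bowl below and the numbered sleeve on top, a short aluminium bar with two couplers on its front, and a grey bleed valve with its lever and catch. Origin: centre of the plate's underside on the table. Its x axis points to its back (the front, -x, faces the robot at yaw 0), y to its left. Highest point 170 mm
- sleeve_grip (a point): On the upright axis of the numbered sleeve, at the middle height of its round knurled black grip (diameter 44 mm, from 16 mm below to 12 mm above this point; crown 15 mm above). Below it lies the 72 mm scale flange, whose upper face is 20 mm below this point and carries the white numerals 0 to 9. The point and its axes are fixed to the unit (axes as the unit's) and do not turn with the sleeve
- sleeve (a joint): Angle of the numbered sleeve in rad: 0.349 (20 degrees) for each number, so 4 is 1.396 and 9 is 3.14. It grows as the sleeve turns clockwise seen from above; to turn it down, turn it anticlockwise. It clicks into a detent at every number (about 0.1 N m to leave one) and settles there when let go. The reading is the numeral at the small fixed index on the front (-x) side of the flange. It starts between 6 and 8
- lever_grip (a point): Middle of the black rubber grip at the free end of the steel bleed lever: 20 mm wide (across, along the unit's y), 14 mm thick, 52 mm long; moves with the lever. Gripped with 20 to 40 N it turns easily between the fingers. At rest the lever lies level and points to the unit's front, this point about 121 mm above the table, with nothing beside the grip within 40 mm at that height and nothing above. It lies 115 mm from the hinge.
- lever_hinge (a point): Middle of the bleed lever's hinge, at its rear end, fixed to the unit; the hinge line runs along the unit's y axis, about 120 mm above the table
- lever (a joint): Angle of the bleed lever in rad: 0 shut and level, growing as the grip end is lifted up and back; stop at 1.15. A spring pulls it shut: at the grip about 2 to 3 N at the start, rising to about 7 to 8 N near 0.9. If it is caught it gives only 0.03 to 0.045 rad (3 to 5 mm at the grip) and then stands fast (do not pull over about 15 N); if it is free it rises at once. Which of the two cannot be seen: the bolt is hidden under the lever
- catch_knob (a point): Middle height of the ribbed steel thumb piece of the lever's catch: 12 x 12 mm, upright, from about 12 mm below to 10 mm above this point, on a ledge on the right (-y) side of the bleed valve, 58 mm from the lever's middle line; moves with the catch. The ledge's top is 16 mm below this point. Axes as the unit's
- catch (a joint): Travel of the catch's thumb piece in m, growing as it slides to the unit's right (-y), away from the lever; 0 to 0.014, starts at 0 to 0.003 whether or not the lever is caught. It stays where it is left; friction about 2 N plus about 3 N for the bolt. Slid to its end it draws the hidden bolt, which snaps out past about 0.009 and stays out; it does nothing if the bolt is out already
- oil_bottle: Bystander: small bottle of tool oil, diameter 36 mm, 112 mm tall, behind the unit. Origin: centre of its underside
- pad_spanner: Bystander: flat spanner 35 x 168 x 6 mm, lying in front of the left half of the unit. Origin: centre of its underside
- spare_coupler: Bystander: spare quick coupler 24 x 46 x 24 mm lying at the right of the unit. Origin: centre of its underside
- polisher_blue_1: Bystander: angle polisher with a blue sleeve, 232 x 106 x 66 mm, at the left of the table, fixed. Origin: centre of its underside
- grinder_red: Bystander: small red angle grinder, 197 x 74 x 49 mm, at the right of the table, fixed. Origin: centre of its underside

How it is judged (in metres and radians):
On the way, in this order (a step that is already met when the one before it is completed fails the run):
1. the sleeve is turned to 4 and let go (value of joint sleeve between 1.27 and 1.52 rad and contact force between the fingers and sleeve below 0.2 N), for 0.2 s.
2. the bleed lever is tugged upward (it gives its play, or more) while the catch has not been slid (value of joint lever above 0.012 rad and contact force between the fingers and lever above 1 N and value of joint catch below 0.006 m), for 0.1 s.
3. the bleed lever is lifted past half a right angle (value of joint lever above 0.785 rad and contact force between the fingers and lever above 1 N), for 0.3 s.
At the end, for the whole second after the job is handed in: The bleed lever is more than 0.785 rad (45 degrees) up, at rest and held there by the fingers against its spring, and the sleeve, let go, stands at 4 (1.27 to 1.52 rad) (all of step 1 and all of step 3 and velocity of joint lever between -0.1 and 0.1 rad/s); the arm keeps its last pose, push and grip.
It fails at once if the spanner, the spare coupler or the oil bottle is shifted more than 4 cm or the bottle is tipped over (distance of any of oil_bottle, pad_spanner, spare_coupler from where it was at the start of the episode above 0.04 m or angle between oil_bottle's own z axis and vertical above 0.6 rad).
It also fails if it takes over 61 s, if anything falls off the work surface, if the arm or the gripper's body presses on something with over 40 N, if the wrist force passes 120 N, or if a joint passes its speed limit or range.

### The arm

A 6-joint arm with a two-finger parallel gripper is mounted at the origin on a cart in front of the work surface, level with it; the furniture and walls round the work are solid. World frame = base frame: x ahead of the robot, y to its left, z up, the work surface at z = 0. Lengths are in m, angles in degrees, forces in N, time in s.
With the tool pointing down it reaches from about 0.35 to 0.95 m from the base axis. Payload 17.4 kg.
Tool frame: the origin (TCP) lies at the very end of the fingers, on their centre line; the grasp point (between the pads) lies 19 mm behind it; z points along the fingers, y is the line along which they close (so a half turn about z gives the same grasp; the last joint's range is limited). The gripper opens to 93 mm and grips with 3 to 60 N. Pads are 15 mm wide; open, the fingers measure 128 mm over their backs; the gripper's body (75 mm by 188 mm) begins 65 mm behind the grasp point.
Start: joints at [-71.723, 6.646, 82.598, -0, 90.757, -2.166], TCP at [0.236, -0.632, 0.219] pointing down, gripper open.
Joint ranges: [-162.19, 162.19], [-47.58, 125.68], [4.15, 143.07], [-65.23, 245.23], [0.69, 171.88], [-170.13, 170.13]. Speed limits (degrees/s): [108.29, 108.29, 127.2, 180, 180, 180].

### API

Orientations are given as [roll, pitch, yaw] about the fixed x, y, z axes, in that order (R = Rz(yaw) Ry(pitch) Rx(roll)).
In Python, from workcell import arm, eyes, ticket gives the robot as it stands.
- The arm moves only by the tool drive_tool, never from a script. Its arguments are lists of equal length, an entry for each row: "fingers": the opening, from 0 (shut) to 1 (fully open); "dp": the shift along the tool's x, y, z in m, a list of three; "spin": the turn about the tool's z in rad. In form: {"fingers": [fingers, ...], "dp": [[tx, ty, tz], ...], "spin": [spin, ...]}. A call has 1 to 8 rows; each row is the pose to reach, as a shift and turn from the pose commanded when the call began, along the tool's axes at that moment; what a row does not reach only later rows make up. A row lasts 1/8 s, in which the tool goes at most 62.5 mm and 10.7 degrees, less where a joint would pass 70% of its speed; a pose out of reach is approached as far as the arm can. A call with a gripper value outside its range is refused whole. The fingers move at their own pace and stop on an object; "squeeze" is the grip in N (left out, the last holds). Time passes only in rows, so rows that repeat a pose let the fingers close. It gives the time, the measured TCP pose, the force, the opening and the grip force at its end, in the units of the state.
- arm.sense(): the state, without advancing time (a new reading comes with each control period).
- eyes.camera(name): name is "scene" or "top" or "wrist"; returns a dict with "pixels" (384x512x3 uint8, red, green, blue), "z_map" (384x512 float32, m along the optical axis (not along the pixel's ray), 0 where there is no reading), "intrinsics" (3x3 intrinsics, pixels), "origin" and "rotation" of the camera in the world. Camera axes: x right, y up, looking along -z (the intrinsics and any distortion apply to the point x, -y, -z); pixel columns grow to the right and rows downward; lengths in m; the calibration is good to about 2 mm. A picture is of the moment at which its call begins.
- ticket.job_done(): hands the job in; it is judged then, once.
The state is a dict: "time": time; "joint_pos": joint angles; "qvel": joint speeds; "joint_efforts": joint torques, N m; "tool_pos": TCP position; "eef_rot": TCP orientation; "force": force on the tool from outside, world axes, zero at the start; "torque": the same for the moment, N m; "width": finger opening in m; "gripper_force": force on a finger pad.
Only numpy, scipy, OpenCV 4.12 (cv2) and the standard library are available. Lean on these libraries where they do the work, as an engineer would, in place of code of your own. Each camera call takes 0.05 s, during which the arm holds its last target. There are 200 camera calls.

## Working session

There is one attempt and no reset: what is moved stays moved. The work goes in short steps, Python scripts to look and compute and a tool call to move; the robot and the scene stay as the last step left them, time stands still between calls to the robot, and variables do not carry over. Pictures are saved under pics/ and viewed, at most 10 in all, crops included, and the job is handed in when it is done.

Besides the shell and the picture viewer there is one more tool, called after ">>>" as a command line: name --pt "numbers of a row" for each row, then --argument value for the rest. drive_tool: Moves the arm, as the interface text tells. Its arguments: {"type":"object","properties":{"fingers":{"type":"array","items":{"type":"number"}},"dp":{"type":"array","items":{"type":"array","items":{"type":"number"}}},"spin":{"type":"array","items":{"type":"number"}},"squeeze":{"type":"number"}},"required":["fingers","dp","spin"]}

```bash
mkdir -p pics
cat > h.py <<'E'
import numpy as np, cv2
from workcell import arm, eyes, ticket
def grab(n,f):
    c=eyes.camera(n); np.savez(f'pics/{f}.npz',**c); cv2.imwrite(f'pics/{f}.png',c['pixels'][:,:,::-1]); return c
def load(f): return np.load(f'pics/{f}.npz')
def cloud(c):
    z=c['z_map']; K=c['intrinsics']; v,u=np.mgrid[:z.shape[0],:z.shape[1]]
    p=np.stack([(u-K[0,2])/K[0,0]*z,-(v-K[1,2])/K[1,1]*z,-z],-1)
    return p@c['rotation'].T+c['origin']
def crop(f,x0,y0,x1,y1,s,o):
    im=cv2.imread(f'pics/{f}.png')[y0:y1,x0:x1]; cv2.imwrite(f'pics/{o}.png',cv2.resize(im,None,fx=s,fy=s,interpolation=cv2.INTER_CUBIC))
E
python3 - <<'E'
from h import *
a=grab('scene','s0'); b=grab('top','t0')
im=np.vstack([np.hstack([a['pixels'],b['pixels']])])
cv2.imwrite('pics/both.png',cv2.resize(im,(800,300),interpolation=cv2.INTER_AREA)[:,:,::-1])
print(arm.sense()); print(b['origin'],b['rotation'],b['intrinsics'],a['origin'])
E
```

```text
{'time': 0.1, 'joint_pos': array([-7.17238885e+01,  6.67155150e+00,  8.26326507e+01,  2.39539981e-04,
        9.07558365e+01, -2.16446496e+00]), 'qvel': array([ 0.04490965, -0.08275628, -0.14827853, -0.00830644, -0.01319074,
       -0.08389563]), 'joint_efforts': array([ 1.12398877e-03, -7.22894955e+01, -6.23865509e+01,  7.81265600e-02,
        2.29270477e-02, -1.20130953e-04]), 'tool_pos': array([ 0.23568334, -0.63231982,  0.217969  ]), 'eef_rot': array([-1.79940013e+02, -2.50689676e-03,  2.04405782e+01]), 'force': array([-0.1180259 , -1.09870442,  0.39853702]), 'torque': array([0.01189246, 0.01398107, 0.01001981]), 'gripper_force': 0.0, 'width': 0.09243115392395003}
[ 0.47459545 -0.0115336   1.1276008 ] [  5.88205758   0.10154757 -91.68582618] [[351.73077088   0.         256.10382141]
 [  0.         351.73077088 192.43572166]
 [  0.           0.           1.        ]] [0.17019417 0.84120615 0.81700071]
```

View pics/t0.png

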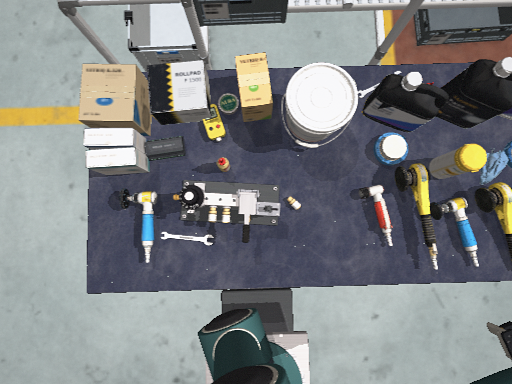

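View pics/s0.png

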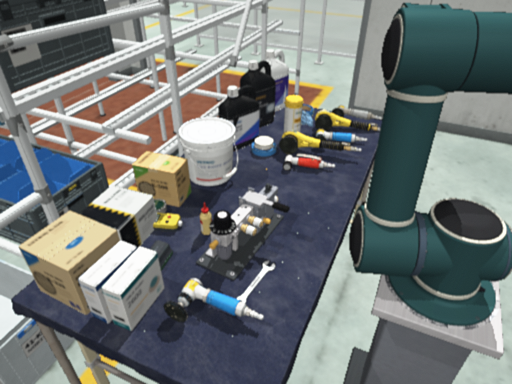

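The top view shows the unit centred near pixel (230,203): sleeve at (191,196), lever grip at (246,234), catch near (270,208). The spanner is at (188,238), the oil bottle at (223,163) and the spare coupler at (293,202).

```bash
sed -i "s/^def cloud/from scipy.spatial.transform import Rotation as Ro\ndef RM(c): return Ro.from_euler('xyz',c['rotation'],degrees=True).as_matrix()\ndef cloud/; s/c\['rotation'\].T/RM(c).T/" h.py
python3 - <<'E'
from h import *
c=load('t0'); P=cloud(c)
for u,v in [(191,196),(246,236),(246,226),(262,209),(273,208),(278,210),(275,187),(176,220),(279,222),(188,238),(223,163),(293,202),(310,260)]: print(u,v,P[v,u].round(3))
m=(P[...,2]>.003)&(P[...,2]<.025)
crop('t0',165,150,310,258,5.5,'t0c')
# plate points
sub=P[178:226,172:284].reshape(-1,3); s=sub[(sub[:,2]>.004)&(sub[:,2]<.016)]
r=cv2.minAreaRect(s[:,:2].astype(np.float32)); print(len(s),r, s[:,2].mean())
E
```

```text
191 196 [0.568 0.165 0.174]
246 236 [0.455 0.019 0.13 ]
246 226 [0.483 0.019 0.13 ]
262 209 [ 0.53  -0.028  0.117]
273 208 [ 0.532 -0.06   0.116]
278 210 [ 0.526 -0.074  0.119]
275 187 [ 0.605 -0.074  0.013]
176 220 [0.51  0.245 0.002]
279 222 [ 0.494 -0.083  0.002]
188 238 [0.452 0.206 0.008]
223 163 [0.673 0.083 0.091]
293 202 [ 0.555 -0.128  0.021]
310 260 [ 0.371 -0.177  0.   ]
2037 ((0.5643502473831177, 0.0801277607679367), (0.3574616014957428, 0.15095393359661102), 88.27579498291016) 0.008286089711225289
```

View pics/t0c.png

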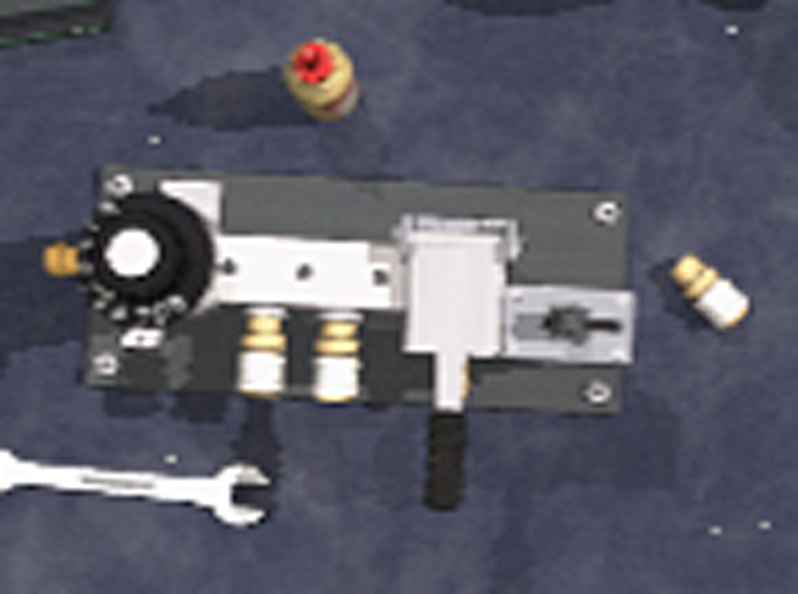

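```bash
cat >> h.py <<'E'
def ray(c,u,v,z):
    K=c['intrinsics']; d=RM(c)@np.array([(u-K[0,2])/K[0,0],-(v-K[1,2])/K[1,1],-1]); o=c['origin']; return o+d*(z-o[2])/d[2]
def plan(target,yaw_t):
    "shift in the current tool frame to reach world target/yaw"
    s=arm.sense(); y=np.radians(s['eef_rot'][2]); d=np.array(target)-s['tool_pos']
    print('pose',s['tool_pos'].round(4),s['eef_rot'].round(2),'F',s['force'].round(2),'t',round(s['time'],2))
    print('dp',[round(float(v),4) for v in (np.cos(y)*d[0]+np.sin(y)*d[1],np.sin(y)*d[0]-np.cos(y)*d[1],-d[2])],'spin(+tool z, = -yaw)',round(float(-np.radians(yaw_t)+y),4))
E
python3 - <<'E'
from h import *
c=load('t0')
C=np.array([ray(c,165+x/5.5,150+y/5.5,.008)[:2] for x,y in [(105,168),(630,192),(620,412),(88,385)]])
print(C.round(3),C.mean(0)); d=C[0]+C[3]-C[1]-C[2]; print('yaw',np.degrees(np.arctan2(-d[0],d[1])),np.hypot(*d)/2); e=C[0]+C[1]-C[2]-C[3]; print(np.degrees(np.arctan2(e[1],e[0])),np.hypot(*e)/2)
for n,x,y,z in [('sleeve',132,252,.17),('levertip',443,508,.125),('levermid',446,460,.128),('knob',567,322,.116),('hingeish',455,235,.13),('coupler',337,380,.05)]: print(n,ray(c,165+x/5.5,150+y/5.5,z).round(3))
P=cloud(c); print(P[216:224,210:230,2].max())
plan([.52,.09,.33],-4)
E
```

```text
[[ 0.635  0.217]
 [ 0.612 -0.089]
 [ 0.484 -0.078]
 [ 0.509  0.228]] [0.56017596 0.06949828]
yaw -4.459136994722007 0.30712470070036696
-4.794274842096362 0.12724792464336437
sleeve [0.569 0.171 0.17 ]
levertip [0.437 0.021 0.125]
levermid [0.462 0.019 0.128]
knob [ 0.531 -0.046  0.116]
hingeish [0.577 0.011 0.13 ]
coupler [0.506 0.081 0.05 ]
1.1276007960653402
pose [ 0.2357 -0.6323  0.218 ] [-179.94   -0.     20.44] F [-0.12 -1.1   0.4 ] t 0.1
dp [0.5187, -0.5775, -0.112] spin(+tool z, = -yaw) 0.4266
```

>>> drive_tool --fingers '[1, 1, 1, 1, 1, 1, 1, 1]' --pt "0.02 -0.02 -0.05" --pt "0.055 -0.06 -0.08" --pt "0.09 -0.1 -0.11" --pt "0.127 -0.14 -0.11" --pt "0.164 -0.18 -0.11" --pt "0.2 -0.22 -0.11" --pt "0.237 -0.26 -0.11" --pt "0.274 -0.3 -0.11" --spin '[0.05, 0.1, 0.15, 0.2, 0.25, 0.3, 0.35, 0.42]'

```text
time: 1.1
tool_pos: [0.3879, -0.254, 0.3285]
eef_rot: [-180.0, 0.0, -3.8]
force: [-0.1, -0.5, -0.1]
width: 0.0933
gripper_force: 0.0
```

```bash
python3 -c "
from h import *
plan([.52,.09,.33],-4.5)"
```

```text
pose [ 0.3879 -0.254   0.3285] [-180.      0.     -3.75] F [-0.1  -0.53 -0.1 ] t 1.1
dp [0.1093, -0.3519, -0.0015] spin(+tool z, = -yaw) 0.013
```

>>> drive_tool --fingers '[1, 1, 1, 1, 1, 1, 1, 1]' --pt "0.016 -0.05 0" --pt "0.032 -0.1 0" --pt "0.048 -0.15 0" --pt "0.064 -0.2 0" --pt "0.08 -0.25 0" --pt "0.095 -0.3 0" --pt "0.109 -0.35 0" --pt "0.109 -0.352 0" --spin '[0.012, 0.012, 0.012, 0.012, 0.012, 0.012, 0.012, 0.012]'

```text
time: 2.1
tool_pos: [0.5191, 0.0912, 0.3277]
eef_rot: [180.0, 0.1, -4.1]
force: [0.5, -1.0, -1.3]
width: 0.0932
gripper_force: 0.0
```

```bash
python3 -c "
from h import *
c=grab('wrist','w0'); print(c['origin'],c['rotation'],c['intrinsics'][0]); plan([.569,.171,.3],-4.5)"
```

```text
[0.58844166 0.08636925 0.49363075] [-1.44838022e+01  1.57786359e-02 -9.41649949e+01] [323.75889098   0.         254.28279528]
pose [0.5187 0.09   0.328 ] [ 1.7998e+02  8.0000e-02 -4.1700e+00] F [ 0.1  -0.19 -0.28] t 2.15
dp [0.0442, -0.0845, 0.028] spin(+tool z, = -yaw) 0.0058
```

View pics/w0.png

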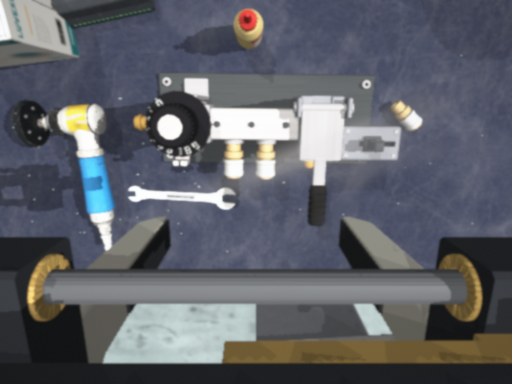

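The wrist view shows the sleeve cap at (171,126), lever grip at (317,206), catch at (373,144) and couplers at (234,160) and (265,160).

Run:
```python
from h import *
c=load('w0'); P=cloud(c)
crop('w0',125,80,225,170,6,'a'); crop('w0',295,90,410,230,5,'b')
a=cv2.imread('pics/a.png'); b=cv2.imread('pics/b.png'); b=cv2.resize(b,(444,540)); a=cv2.resize(a,(350,315)); 
o=np.zeros((540,800,3),np.uint8); o[:315,:350]=a; o[:,355:355+444]=b; cv2.imwrite('pics/ab.png',o)
for n,u,v in [('cap',171,126),('knobrim',182,126),('grip',317,206),('grip',317,195),('grip',317,215),('grip tip',317,221),('lever',320,172),('valve',320,135),('catch',373,144),('ledge',393,144),('ledge',350,150),('coup',265,168)]: print(n,P[v,u].round(3))
```

```text
cap [0.572 0.17  0.169]
knobrim [0.572 0.159 0.17 ]
grip [0.465 0.021 0.127]
grip [0.479 0.021 0.129]
grip [0.454 0.021 0.128]
grip tip [0.446 0.021 0.127]
lever [0.505 0.016 0.123]
valve [0.548 0.015 0.125]
catch [ 0.535 -0.04   0.138]
ledge [ 0.53  -0.072  0.115]
ledge [ 0.527 -0.021  0.116]
coup [0.51  0.079 0.104]
```

View pics/ab.png

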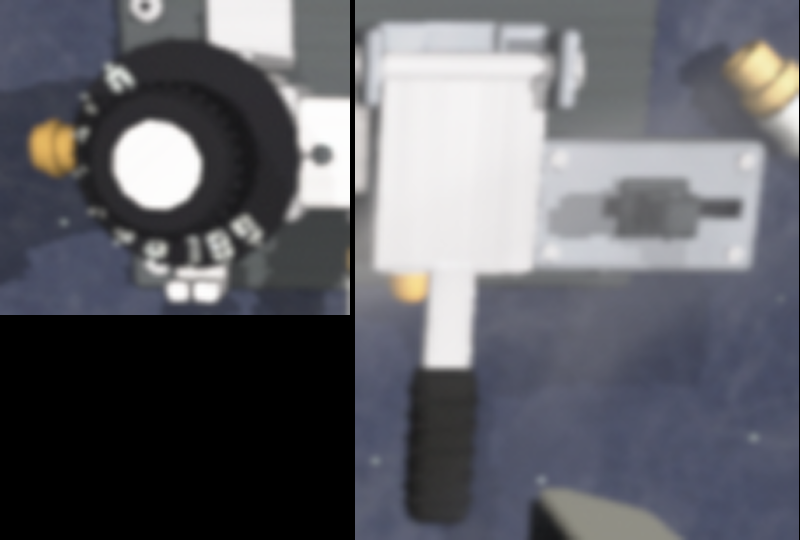

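```bash
python3 -c "
from h import *
c=load('w0')
print(ray(c,169.9,127.1,.17))
plan([.571,.1705,.141],-4.5)"
```

```text
[0.5714172  0.17110103 0.17      ]
pose [0.5187 0.09   0.328 ] [ 1.7998e+02  8.0000e-02 -4.1700e+00] F [ 0.1  -0.19 -0.28] t 2.15
dp [0.0463, -0.0841, 0.187] spin(+tool z, = -yaw) 0.0058
```

>>> drive_tool --fingers '[1, 1, 1, 1, 1, 1, 1, 1]' --pt "0.023 -0.042 0.02" --pt "0.0465 -0.0845 0.05" --pt "0.0465 -0.0845 0.08" --pt "0.0465 -0.0845 0.11" --pt "0.0465 -0.0845 0.14" --pt "0.0465 -0.0845 0.165" --pt "0.0465 -0.0845 0.187" --pt "0.0465 -0.0845 0.187" --spin '[0, 0, 0, 0, 0, 0, 0, 0]'

```text
time: 3.15
tool_pos: [0.5708, 0.1686, 0.1402]
eef_rot: [180.0, 0.1, -4.4]
force: [-0.3, 0.1, -0.4]
width: 0.0929
gripper_force: 0.0
```

>>> drive_tool --fingers '[0, 0, 0, 0, 0, 0]' --pt "0 0 0" --pt "0 0 0" --pt "0 0 0" --pt "0 0 0" --pt "0 0 0" --pt "0 0 0" --spin '[0, 0, 0, 0, 0, 0]' --squeeze 20

```text
time: 3.9
tool_pos: [0.5718, 0.171, 0.142]
eef_rot: [-179.8, -0.1, -4.3]
force: [3.0, 13.6, -0.6]
width: 0.0433
gripper_force: 20.0
```

>>> drive_tool --fingers '[0, 0, 0, 0, 0, 0, 0, 0]' --pt "0 -0.002 0" --pt "0 -0.002 0" --pt "0 -0.002 0" --pt "0 -0.002 0" --pt "0 -0.002 0" --pt "0 -0.002 0" --pt "0 -0.002 0" --pt "0 -0.002 0" --spin '[-0.15, -0.3, -0.45, -0.6, -0.75, -0.9, -1.05, -1.06]'

```text
time: 4.9
tool_pos: [0.5714, 0.172, 0.1419]
eef_rot: [-179.9, -0.0, 56.5]
force: [-3.8, 4.6, 4.0]
width: 0.0433
gripper_force: 20.0
```

>>> drive_tool --fingers '[0, 0]' --pt "0 0 0" --pt "0 0 0" --spin '[0, 0]'

```text
time: 5.15
tool_pos: [0.5713, 0.172, 0.1418]
eef_rot: [-179.9, -0.0, 56.3]
force: [-3.7, 4.6, 3.5]
width: 0.0436
gripper_force: 20.0
```

Turned by 60.6°. I'll let go, rise, then look.

>>> drive_tool --fingers '[0.9, 0.9, 0.9, 0.9]' --pt "0 0 0" --pt "0 0 0" --pt "0 0 0" --pt "0 0 0" --spin '[0, 0, 0, 0]'

```text
time: 5.65
tool_pos: [0.5716, 0.1714, 0.1416]
eef_rot: [180.0, 0.0, 56.4]
force: [0.1, -0.4, 0.2]
width: 0.0791
gripper_force: 0.0
```

>>> drive_tool --fingers '[0.9, 0.9, 0.9, 0.9, 0.9, 0.9, 0.9, 0.9]' --pt "0 0 -0.03" --pt "0 0 -0.07" --pt "0 0 -0.11" --pt "0 0 -0.11" --pt "0 0 -0.11" --pt "0 0 -0.11" --pt "0 0 -0.11" --pt "0 0 -0.11" --spin '[0, 0, 0.1, 0.28, 0.46, 0.64, 0.82, 1.06]'

```text
time: 6.65
tool_pos: [0.5716, 0.1714, 0.2516]
eef_rot: [180.0, -0.0, -1.7]
force: [-0.2, -0.2, 0.2]
width: 0.0839
gripper_force: 0.0
```

```bash
python3 -c "
from h import *
c=grab('wrist','w1'); 
p=np.array([.571,.171,.135]); K=c['intrinsics']; q=RM(c).T@(p-c['origin']); u,v=K[0,0]*q[0]/-q[2]+K[0,2],K[1,1]*-q[1]/-q[2]+K[1,2]; print(u,v)
u,v=int(u),int(v); crop('w1',max(u-70,0),max(v-60,0),min(u+70,512),min(v+60,384),5,'w1c')
plan([.462,.0205,.25],-4.5)"
```

```text
255.0144408452366 183.66563765960524
pose [0.5716 0.1714 0.2516] [180.    -0.    -2.26] F [ 0.85 -0.29  0.77] t 6.7
dp [-0.1036, 0.1551, 0.0016] spin(+tool z, = -yaw) 0.0391
```

View pics/w1c.png

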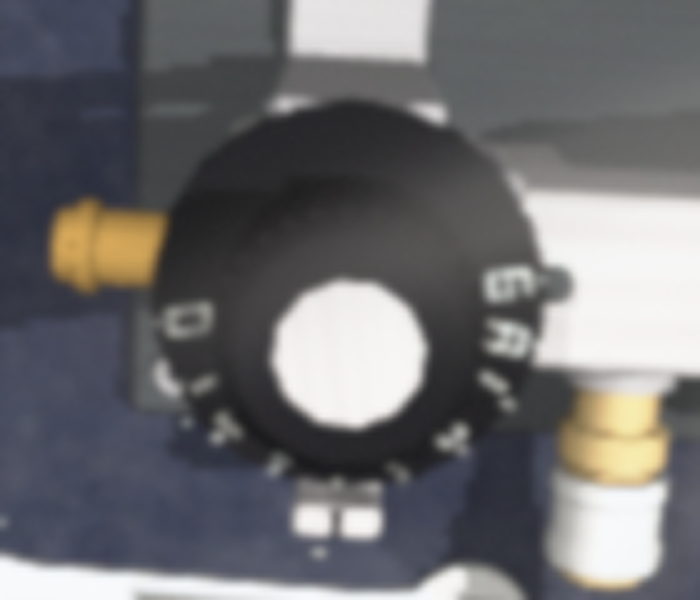

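The sleeve now reads 4: "0" is at left (188,320), "9" at right (508,285), and the 3 and 5 straddle the index at (338,510). Next is the lever.

>>> drive_tool --fingers '[0.6, 0.6, 0.6, 0.6, 0.6, 0.6, 0.6, 0.6]' --pt "-0.025 0.04 0" --pt "-0.05 0.08 0" --pt "-0.075 0.12 0" --pt "-0.102 0.155 0" --pt "-0.102 0.155 0.04" --pt "-0.102 0.155 0.08" --pt "-0.102 0.155 0.12" --pt "-0.102 0.155 0.12" --spin '[0.01, 0.02, 0.03, 0.039, 0.039, 0.039, 0.039, 0.039]'

```text
time: 7.7
tool_pos: [0.4648, 0.0188, 0.1294]
eef_rot: [180.0, 0.2, -3.4]
force: [0.1, 0.8, 1.1]
width: 0.0561
gripper_force: 0.0
```

```bash
python3 -c "
from h import *
plan([.464,.0205,.102],-4.5)"
```

```text
pose [0.4648 0.0188 0.1294] [179.99   0.25  -3.41] F [0.13 0.83 1.06] t 7.7
dp [-0.0009, -0.0017, 0.0274] spin(+tool z, = -yaw) 0.0191
```

>>> drive_tool --fingers '[0.6, 0.6, 0.6, 0, 0, 0, 0, 0]' --pt "0 -0.001 0.015" --pt "0 -0.001 0.029" --pt "0 -0.001 0.029" --pt "0 -0.001 0.029" --pt "0 -0.001 0.029" --pt "0 -0.001 0.029" --pt "0 -0.001 0.029" --pt "0 -0.001 0.029" --spin '[0, 0, 0, 0, 0, 0, 0, 0]' --squeeze 30

```text
time: 8.7
tool_pos: [0.4662, 0.0198, 0.1027]
eef_rot: [180.0, -0.0, -3.5]
force: [0.2, -1.0, 1.0]
width: 0.0198
gripper_force: 30.0
```

>>> drive_tool --fingers '[0, 0, 0, 0]' --pt "0 0 -0.0015" --pt "0 0 -0.003" --pt "0 0 -0.003" --pt "0 0 -0.003" --spin '[0, 0, 0, 0]'

```text
time: 9.2
tool_pos: [0.4662, 0.0198, 0.1055]
eef_rot: [180.0, -0.0, -3.5]
force: [5.9, -2.5, -5.4]
width: 0.0198
gripper_force: 30.0
```

>>> drive_tool --fingers '[0, 0, 0]' --pt "0 0 -0.001" --pt "0 0 -0.002" --pt "0 0 -0.002" --spin '[0, 0, 0]'

```text
time: 9.57
tool_pos: [0.4662, 0.0198, 0.1075]
eef_rot: [180.0, -0.0, -3.5]
force: [5.3, -1.9, -5.0]
width: 0.0198
gripper_force: 30.0
```

>>> drive_tool --fingers '[0, 0, 0]' --pt "0 0 -0.001" --pt "0 0 -0.002" --pt "0 0 -0.002" --spin '[0, 0, 0]'

```text
time: 9.95
tool_pos: [0.4663, 0.0198, 0.1095]
eef_rot: [180.0, -0.0, -3.5]
force: [5.0, -2.3, -6.3]
width: 0.02
gripper_force: 30.0
```

>>> drive_tool --fingers '[0, 0, 0]' --pt "0 0 -0.001" --pt "0 0 -0.002" --pt "0 0 -0.002" --spin '[0, 0, 0]'

```text
time: 10.32
tool_pos: [0.4663, 0.0198, 0.1115]
eef_rot: [180.0, -0.0, -3.5]
force: [7.2, -0.5, -5.7]
width: 0.0201
gripper_force: 30.0
```

The grip has risen 9 mm, about 0.077 rad, against a steady 6 N. That is well past the 3–5 mm of play, so the lever looks free. I'll follow the arc a little and confirm.

>>> drive_tool --fingers '[0, 0, 0, 0, 0]' --pt "0.0005 0 -0.005" --pt "0.0013 0 -0.01" --pt "0.0023 0 -0.015" --pt "0.0033 0 -0.0196" --pt "0.0033 0 -0.0196" --spin '[0, 0, 0, 0, 0]'

```text
time: 10.95
tool_pos: [0.4694, 0.0196, 0.1315]
eef_rot: [180.0, 0.0, -3.5]
force: [-0.4, -3.2, -6.6]
width: 0.0203
gripper_force: 30.0
```

Run:
```python
from h import *
c=grab('wrist','w2'); P=cloud(c)
s=(abs(P[...,1]-.0185)<.003)&(P[...,0]>.43)&(P[...,0]<.6)&(P[...,2]>.09)&(P[...,2]<.2)
q=P[s]; 
for x in np.arange(.43,.6,.01):
    k=q[(q[:,0]>x)&(q[:,0]<x+.01)]
    if len(k): print(round(x,2),np.median(k[:,2]).round(3),len(k))
```

```text
0.46 0.157 193
0.47 0.155 275
0.48 0.153 265
0.49 0.146 301
0.5 0.143 255
0.51 0.14 257
0.52 0.138 258
0.53 0.135 261
0.54 0.133 259
0.55 0.13 257
0.56 0.128 259
0.57 0.125 267
0.58 0.116 189
0.59 0.112 6
```

View pics/w2.png

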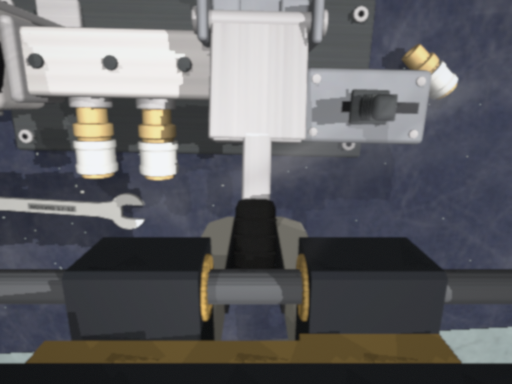

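The picture shows the lever grip tilted up between the fingers at (255,225). The lever's depth profile slopes 0.25 rad, which matches the move, so the lever is not caught and the catch needs no sliding. I'll lift on.

>>> drive_tool --fingers '[0, 0, 0, 0, 0, 0, 0, 0]' --pt "0.0034 0 -0.011" --pt "0.0079 0 -0.0216" --pt "0.0134 0 -0.0317" --pt "0.0199 0.0002 -0.0411" --pt "0.0273 0.0004 -0.0499" --pt "0.0355 0.0006 -0.0579" --pt "0.0427 0.0007 -0.0637" --pt "0.0464 0.0008 -0.0664" --spin '[0, 0, 0, 0, 0, 0, 0, 0]'

```text
time: 12.0
tool_pos: [0.5154, 0.0157, 0.1976]
eef_rot: [180.0, 0.2, -3.5]
force: [-6.2, -4.8, -12.3]
width: 0.0201
gripper_force: 30.0
```

>>> drive_tool --fingers '[0, 0, 0, 0, 0, 0]' --pt "0 0 0" --pt "0 0 0" --pt "0 0 0" --pt "0 0 0" --pt "0 0 0" --pt "0 0 0" --spin '[0, 0, 0, 0, 0, 0]'

```text
time: 12.75
tool_pos: [0.5152, 0.0157, 0.1975]
eef_rot: [180.0, 0.1, -3.5]
force: [-4.3, -4.7, -11.9]
width: 0.0197
gripper_force: 30.0
```

Run:
```python
from h import *
c=grab('wrist','w3'); P=cloud(c)
s=(abs(P[...,1]-.0155)<.003)&(P[...,0]>.43)&(P[...,0]<.6)&(P[...,2]>.09)&(P[...,2]<.28)
q=P[s]
for x in np.arange(.47,.6,.01):
    k=q[(q[:,0]>x)&(q[:,0]<x+.01)]
    if len(k): print(round(x,2),np.median(k[:,2]).round(3),len(k))
```

```text
0.49 0.232 26
0.5 0.225 29
0.51 0.219 376
0.52 0.205 348
0.53 0.185 258
0.54 0.171 206
0.55 0.158 169
0.56 0.145 154
0.57 0.132 129
0.58 0.113 117
0.59 0.113 16
```

View pics/w3.png

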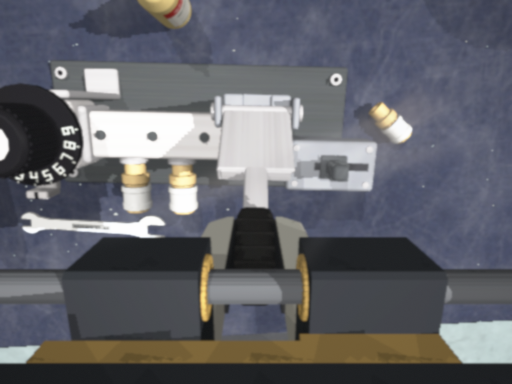

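The lever is at about 0.92 rad, still gripped and at rest. The bystanders are undisturbed and the sleeve was confirmed at 4. Handing in.

```bash
python3 -c "
from h import *
print(ticket.job_done())"
```

```text
the job is handed in; nothing more can be done
None
```

I turned the sleeve from 7 down to 4 and let it go. The tugged lever proved free, so I left the catch alone; the lever is still gripped at about 0.92 rad (52°), and the job is handed in, with no verdict reported.

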